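Put the spanner set back on its rests

TASK

Put the three combination spanners away on the black tool rests by size: the shortest on the shortest rest, the middle one on the middle rest, the longest on the longest. Each shall lie flat in both forks of its rest, centred along it; lay them down, do not drop them. Leave the hex key lying where it is.

Things in the scene. Friction and masses are not known exactly. Their poses are not given: they have to be found in the camera images.
- spanner_short: the shortest of three steel combination spanners (open jaw one end, ring the other), 134 x 21 mm over the heads, 8 mm thick, lying flat. Origin: mid-length, mid-width, on its underside; x along it to the ring, z up. Grip across the flat shank at the origin (near the centre of mass), tips almost on the bench: shank 14 mm wide, 1 to 5 mm above the underside, 90 mm long.
- rest_short: the shortest of three black tool rests fixed to the bench: base bar 88 x 40 x 6 mm with two forks 60 mm apart (centres; 8 mm thick). Origin: middle of its underside; x along it, z up. The spanner lies along x in both forks: fork floors 26 mm, horn tops 40 mm above the bench, 42 mm clear between horns, 52 mm over all. Fingers have free room between the forks.
- spanner_medium: the middle-sized of three steel combination spanners (open jaw one end, ring the other), 164 x 26 mm over the heads, 9 mm thick, lying flat. Origin: mid-length, mid-width, on its underside; x along it to the ring, z up. Grip across the flat shank at the origin (near the centre of mass), tips almost on the bench: shank 16 mm wide, 1 to 5 mm above the underside, 110 mm long.
- rest_medium: the middle-sized of three black tool rests fixed to the bench: base bar 114 x 40 x 6 mm with two forks 86 mm apart (centres; 8 mm thick). Origin: middle of its underside; x along it, z up. The spanner lies along x in both forks: fork floors 26 mm, horn tops 40 mm above the bench, 42 mm clear between horns, 52 mm over all. Fingers have free room between the forks.
- spanner_long: the longest of three steel combination spanners (open jaw one end, ring the other), 208 x 33 mm over the heads, 10 mm thick, lying flat. Origin: mid-length, mid-width, on its underside; x along it to the ring, z up. Grip across the flat shank at the origin (near the centre of mass), tips almost on the bench: shank 18 mm wide, 1 to 6 mm above the underside, 140 mm long.
- rest_long: the longest of three black tool rests fixed to the bench: base bar 144 x 40 x 6 mm with two forks 116 mm apart (centres; 8 mm thick). Origin: middle of its underside; x along it, z up. The spanner lies along x in both forks: fork floors 26 mm, horn tops 40 mm above the bench, 42 mm clear between horns, 52 mm over all. Fingers have free room between the forks.
- hex_key: a dark L-shaped hex key, 133 x 53 x 7 mm, lying flat among the work; not to be moved. Origin: middle of its outline, on the bench; x along the long leg, which lies at y = +23 mm.
There are look-alikes about, which are no part of the job. What is shaped like the rest_medium but turquoise is not meant.

How it is judged:
At the end, for the whole second after the job is handed in: Each combination spanner lies level in both forks of the rest of its own size (underside 20 to 31 mm above the bench, tilted less than 0.1 rad), its middle within 15 mm of the rest's middle along the rest and 16 mm across it (either way round), at rest and released (x of spanner_short in the frame of rest_short between -0.015 and 0.015 m and y of spanner_short in the frame of rest_short between -0.016 and 0.016 m and z of spanner_short in the frame of rest_short between 0.02 and 0.031 m and angle between each of spanner_short, spanner_medium, spanner_long's own z axis and vertical below 0.1 rad and linear speed of each of spanner_short, spanner_medium, spanner_long below 0.02 m/s and contact force between each of spanner_short, spanner_medium, spanner_long and the fingers below 0.1 N and x of spanner_medium in the frame of rest_medium between -0.015 and 0.015 m and y of spanner_medium in the frame of rest_medium between -0.016 and 0.016 m and z of spanner_medium in the frame of rest_medium between 0.02 and 0.031 m and x of spanner_long in the frame of rest_long between -0.015 and 0.015 m and y of spanner_long in the frame of rest_long between -0.016 and 0.016 m and z of spanner_long in the frame of rest_long between 0.02 and 0.031 m); the robot touches nothing.
It fails at once if the short spanner is dropped (falls free by more than about 40 mm) (linear speed of spanner_short above 0.9 m/s and contact force between spanner_short and anything else below 0.05 N).
It fails at once if the medium spanner is dropped (falls free by more than about 40 mm) (linear speed of spanner_medium above 0.9 m/s and contact force between spanner_medium and anything else below 0.05 N).
It fails at once if the long spanner is dropped (falls free by more than about 40 mm) (linear speed of spanner_long above 0.9 m/s and contact force between spanner_long and anything else below 0.05 N).
It fails at once if the hex key is shifted by more than 30 mm (distance of hex_key from where it was at the start of the episode above 0.03 m).
It also fails if it takes over 88 s, if anything falls off the work surface, if the arm or the gripper's body presses on something with over 40 N, if the wrist force passes 120 N, or if a joint passes its speed limit or range.

ROBOT

A 6-joint arm with a two-finger parallel gripper is mounted at the origin on a cart in front of the work surface, level with it; the furniture and walls round the work are solid. World frame = base frame: x ahead of the robot, y to its left, z up, the work surface at z = 0. Lengths are in m, angles in rad, forces in N, time in s.
With the tool pointing down it reaches from about 0.35 to 0.975 m from the base axis. Payload 4.9 kg.
Tool frame: the origin (TCP) lies midway between the tips of the shut fingers; the grasp point (between the pads) lies 19 mm behind it; z points along the fingers, y is the line along which they close (so a half turn about z gives the same grasp; the last joint's range is limited). The gripper opens to 85 mm and grips with 20 to 120 N. Pads are 22 mm wide; open, the fingers measure 114 mm over their backs; the gripper's body (76 mm by 85 mm) begins 54 mm behind the grasp point. The pads swing forward as they close: fully open they stand 13 mm farther back than shut.
Start: joints at [-1.359, 0.053, 1.613, -0, 1.476, -0.119], TCP at [0.203, -0.591, 0.231] pointing down, gripper open.
Joint ranges: [-3.01, 3.01], [-1.01, 2.22], [0.06, 2.58], [-1.02, 4.17], [0.09, 2.62], [-3.14, 3.14]. Speed limits (rad/s): [2.57, 2.57, 3.14, 3.14, 3.14, 3.14].

INTERFACE

Orientations are given as a unit quaternion [w, x, y, z].
In Python, from bench import * gives the robot as it stands.
- The arm moves only by the tool send_rows, never from a script. Its argument "plan" is a list of rows, each a list of 7 numbers: the closure, from -1 (fully open) to 1 (shut), then the shift along the tool's x, y, z in m, then the turn, a rotation vector about the tool's x, y, z in rad. In form: [[claw, x, y, z, rx, ry, rz], ...]. A call has 1 to 5 rows; each row is the pose to reach, as a shift and turn from the pose commanded when the call began, along the tool's axes at that moment; what a row does not reach only later rows make up. A row lasts 1/10 s, in which the tool goes at most 50 mm and 8.59 degrees, less where a joint would pass 70% of its speed; a pose out of reach is approached as far as the arm can. A call with a gripper value outside its range is refused whole. The fingers move at their own pace and stop on an object; "squeeze" is the grip in N (left out, the last holds). Time passes only in rows, so rows that repeat a pose let the fingers close. It gives the time, the measured TCP pose, the force, the opening and the grip force at its end, in the units of the state.
- state(): the state, without advancing time (a new reading comes with each control period).
- grab_frame(name): name is "scene" or "top" or "wrist"; returns the picture (420x560x3 uint8, red, green, blue); there is no depth.
- get_calibration(name): a dict with "camera_matrix" (3x3 intrinsics, pixels), "view" (4x4, takes a point from world to camera coordinates). Camera axes: x right, y down, z forward; pixel columns grow to the right and rows downward; lengths in m; the calibration is good to about 2 mm. A picture is of the moment at which its call begins: read the wrist's pose just before it. get_calibration takes no time and is no camera call; for the wrist camera it gives the pose at the moment of the call.
- hand_in(): hands the job in; it is judged then, once.
Trained networks look in the newest picture that a camera, given by its name, has taken for a name from the list of things; names that differ only in an ending like _2 or _b are one class to them, and where a whole thing is asked for, a point or a joint stands for the part that bears it (a point fixed in the world has none). Each returns a list of dicts, best first, with "p" (0 to 1); they miss things now and then, are a little off and sometimes report something else, mostly with a low value. They report only what shows in the picture. A call takes as long as a camera call. They do not tell look-alikes from the thing itself.
- regions_of(camera, target): "mask" (420x560 bool, what is visible of it) and "box" ([centre column, centre row, width, height] in pixels, round what is visible of it).
The state is a dict: "time": time; "qpos": joint angles; "qvel": joint speeds; "tau": joint torques, N m; "ee_pos": TCP position; "eef_rot": TCP orientation; "ft_force": force on the tool from outside, world axes, zero at the start; "torque": the same for the moment, N m; "width": finger opening in m; "gripper_force": force on a finger pad.
Only numpy, scipy, OpenCV 4.12 (cv2) and the standard library are available. Lean on these libraries where they do the work, as an engineer would, in place of code of your own. Each camera call takes 0.05 s, during which the arm holds its last target. There are 200 camera calls.

## Working session

There is one attempt and no reset: what is moved stays moved. The work goes in short steps, Python scripts to look and compute and a tool call to move; the robot and the scene stay as the last step left them, time stands still between calls to the robot, and variables do not carry over. Pictures are saved under pics/ and viewed, at most 14 in all, crops included, and the job is handed in when it is done.

Besides the shell and the picture viewer there is one more tool, called by a JSON object that holds its "fn" and its "kwargs", one argument or row to a line. send_rows: Moves the arm, as the interface text tells. Its arguments: {"type":"object","properties":{"plan":{"type":"array","items":{"type":"array","items":{"type":"number"}}},"squeeze":{"type":"number"}},"required":["plan"]}

```bash
mkdir -p pics; ls; cat > h.py <<'E'
from bench import *
import numpy as np, cv2
def ray(cam,uv,z=0.0,cal=None):
    c=cal or get_calibration(cam); K=np.array(c["camera_matrix"]);V=np.array(c["view"])
    R=V[:3,:3];t=V[:3,3];o=-R.T@t
    p=np.atleast_2d(np.array(uv,float)); d=np.c_[p,np.ones(len(p))]@np.linalg.inv(K).T@R
    return o+d*((z-o[2])/d[:,2])[:,None]
def save(n,im): cv2.imwrite('pics/'+n+'.png',cv2.cvtColor(im,cv2.COLOR_RGB2BGR))
E
python3 - <<'E'
from h import *
s=state();print({k:np.round(v,3) for k,v in s.items()})
for c in ("top","scene"):
    im=grab_frame(c);save(c,im)
    cal=get_calibration(c);V=np.array(cal["view"]);print(c,np.round(-V[:3,:3].T@V[:3,3],3),np.round(V[:3,:3],2).tolist(),np.array(cal["camera_matrix"])[0])
    if c=="top":
      for n in ["spanner_short","spanner_medium","spanner_long","rest_short","rest_medium","rest_long","hex_key"]:
        for r in regions_of(c,n)[:4]:
            m=r["mask"];ys,xs=np.nonzero(m)
            z=0.005 if n[0]=="s" else 0.03 if n[0]=="r" else 0.003
            P=ray(c,np.c_[xs,ys],z)[:,:2]
            (ctr,sz,a)=cv2.minAreaRect(P.astype(np.float32)*1000)
            print(n,round(r["p"],2),np.round(r["box"]),"px",np.round(ctr,1),np.round(sz,1),round(a,1))
print(state()["time"])
E
```

```text
pics
{'time': np.float64(0.0), 'qpos': array([-1.359,  0.053,  1.614,  0.   ,  1.476, -0.119]), 'qvel': array([ 0.001, -0.   , -0.001, -0.001, -0.001,  0.001]), 'tau': array([ 1.0000e-03, -3.9367e+01, -3.7018e+01, -0.0000e+00,  7.0000e-03,
       -0.0000e+00]), 'ee_pos': array([ 0.203, -0.59 ,  0.23 ]), 'eef_rot': array([-0.001,  0.986,  0.165, -0.   ]), 'ft_force': array([ 0.003, -0.401,  0.323]), 'torque': array([ 0.016, -0.09 ,  0.032]), 'gripper_force': np.float64(0.0), 'width': np.float64(0.085)}
top [ 0.346 -0.038  1.083] [[0.0, -1.0, 0.01], [-0.98, -0.0, -0.19], [0.19, -0.01, -0.98]] [396.79556138   0.         277.90104742]
spanner_short 0.75 [280. 213.  11.  38.] px [537.2 -51.7] [ 16.8 121.4] 85.8
spanner_medium 0.77 [323. 240.  14.  56.] px [ 458.9 -165.7] [ 16.9 143.4] 78.7
spanner_long 0.76 [363. 240.  24.  75.] px [ 459.9 -277.1] [ 30.4 197.4] 79.7
rest_short 0.77 [238. 222.  22.  31.] px [505.2  58.8] [50.1 84.3] 76.1
rest_medium 0.77 [204. 208.  27.  40.] px [543.3 152.5] [ 55.7 112.2] 85.4
rest_medium 0.69 [281. 211.  12.  40.] px [534.4 -50.5] [ 16.1 115.8] 86.7
rest_medium 0.56 [352. 174.  25.  38.] px [ 639.8 -247.5] [ 43.9 108.7] 68.4
rest_medium 0.44 [322. 239.  11.  53.] px [ 461.9 -163. ] [ 13.4 124.5] 77.7
rest_long 0.75 [405. 242.  26.  55.] px [ 448.5 -379.8] [141.9  59.8] 11.2
hex_key 0.63 [162. 238.  29.  44.] px [469.9 280. ] [ 17.4 131.4] 60.7
scene [0.243 0.543 0.606] [[-0.9, -0.44, 0.01], [-0.29, 0.57, -0.77], [0.33, -0.69, -0.64]] [384.73101985   0.         279.71327159]
0.45
```

```bash
python3 - <<'E'
import cv2
im=cv2.imread('pics/top.png')[140:300,130:450]
cv2.imwrite('pics/topc.png',cv2.resize(im,None,fx=2.5,fy=2.5,interpolation=cv2.INTER_CUBIC))
E
```

```text
(no output)
```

View pics/topc.png

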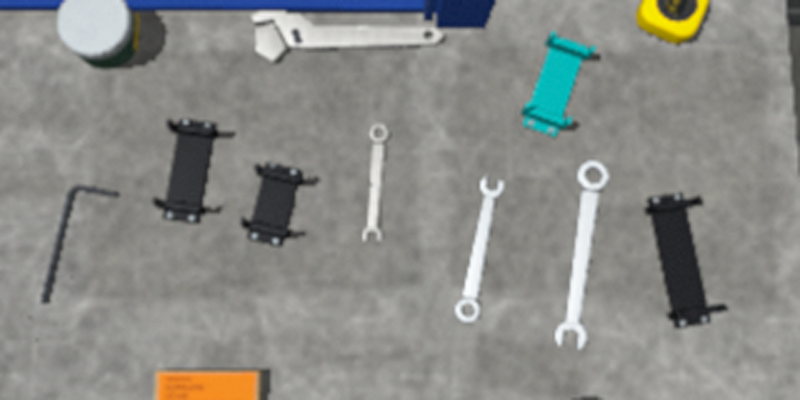

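View pics/scene.png

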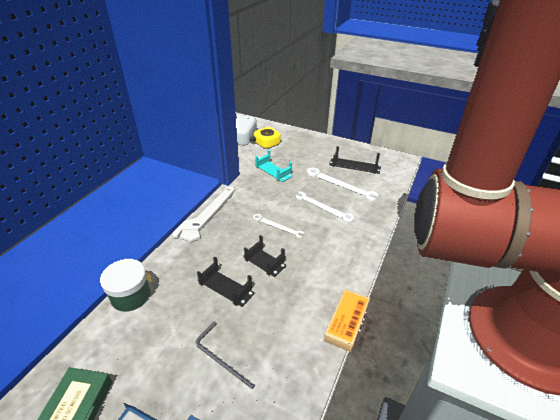

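The top picture (crop offset 130,140, ×2.5) and the scene picture agree.

- **Spanners:** short at (280,213), medium at (322,240), long at (363,240). The adjustable wrench at (267,155) is a look-alike.
- **Black rests:** short at (239,222), medium at (205,208), long at (405,243). The turquoise look-alike at (353,174) is excluded.
- **Hex key:** (162,238).

I choose the fixed-size steel spanners and the black rests. The wrist camera is next for a close check.

```bash
cat >> h.py <<'E'
from scipy.spatial.transform import Rotation as Ro
def RT(s=None):
    s=s or state();w,x,y,z=s["eef_rot"];return Ro.from_quat([x,y,z,w]).as_matrix(),np.array(s["ee_pos"])
def go(p,yaw,src=None):
    """tool shift and turn to world p with tool x at yaw (deg, mod 180), tool down; src=(R,p0)"""
    R,p0=src or RT();c=[]
    for k in (0,180,-180):
        a=np.radians(yaw+k);D=np.array([[np.cos(a),np.sin(a),0],[np.sin(a),-np.cos(a),0],[0,0,-1]])
        c.append((Ro.from_matrix(R.T@D).as_rotvec(),D))
    rv,D=min(c,key=lambda v:np.linalg.norm(v[0]))
    print("shift",np.round(R.T@(np.array(p)-p0),4),"rot",np.round(rv,4)); return D,np.array(p,float)
E
python3 - <<'E'
from h import *
c=get_calibration("wrist");V=np.array(c["view"]);R,p=RT()
o=-V[:3,:3].T@V[:3,3];print("cam in tool",R.T@(o-p),"axes",np.round(V[:3,:3]@R,2).tolist(),np.array(c["camera_matrix"])[0,0])
print(ray("wrist",[[280,210],[0,0],[560,0],[560,420],[0,420]]))
go([0.40,-0.32,0.30],0)
E
```

```text
cam in tool [ 0.07594038  0.00056819 -0.14278231] axes [[-0.0, 1.0, 0.0], [-0.95, -0.0, -0.3], [-0.3, -0.0, 0.95]] 354.98847104790684
[[ 0.15825666 -0.60499536  0.        ]
 [ 0.26866412 -0.29096246  0.        ]
 [ 0.43817739 -0.78539668  0.        ]
 [-0.00305986 -1.06382936  0.        ]
 [-0.25176133 -0.34074987  0.        ]]
shift [ 0.2744 -0.1924 -0.0688] rot [-1.000e-04 -0.000e+00  3.308e-01]
```

```bash
python3 - <<'E'
from h import *
go([0.50,-0.30,0.23],0)
E
```

```text
shift [ 0.3755 -0.1788  0.0012] rot [-1.000e-04 -0.000e+00  3.308e-01]
```

{"fn": "send_rows", "kwargs": {
  "plan": [
    [-1,0.09,-0.05,0,0,0,0.11],
    [-1,0.18,-0.09,0,0,0,0.22],
    [-1,0.2,-0.1,0,0,0,0.33],
    [-1,0.2,-0.1,0,0,0,0.33],
    [-1,0.2,-0.1,0,0,0,0.33]
  ]
}}

```text
time: 0.95
ee_pos: [0.3619, -0.4289, 0.2315]
eef_rot: [-0.0, 1.0, 0.002, 0.0]
ft_force: [0.1, -0.3, 0.1]
width: 0.0854
gripper_force: 0.0
```

```bash
python3 - <<'E'
from h import *
go([0.50,-0.30,0.23],0)
E
```

```text
shift [ 0.1386 -0.1283  0.0017] rot [-0.0003 -0.001   0.0037]
```

{"fn": "send_rows", "kwargs": {
  "plan": [
    [-1,0.14,-0.13,0,0,0,0],
    [-1,0.14,-0.13,0,0,0,0],
    [-1,0.14,-0.13,0,0,0,0],
    [-1,0.14,-0.13,0,0,0,0],
    [-1,0.14,-0.13,0,0,0,0]
  ]
}}

```text
time: 1.45
ee_pos: [0.5023, -0.2981, 0.2314]
eef_rot: [-0.0, 1.0, 0.003, 0.001]
ft_force: [-0.5, -0.7, -1.1]
width: 0.0853
gripper_force: 0.0
```

{"fn": "send_rows", "kwargs": {
  "plan": [
    [-1,0,0,0,0,0,0],
    [-1,0,0,0,0,0,0]
  ]
}}

```text
time: 1.65
ee_pos: [0.499, -0.3021, 0.2312]
eef_rot: [0.0, 1.0, -0.0, -0.0]
ft_force: [0.4, -0.1, -0.5]
width: 0.0858
gripper_force: 0.0
```

```bash
cat >> h.py <<'E'
def look(names,tag,cam="wrist"):
    cal=get_calibration(cam);im=grab_frame(cam)
    for n in names:
        for r in regions_of(cam,n)[:2]:
            m=r["mask"].astype(np.uint8);ys,xs=np.nonzero(m)
            P=ray(cam,np.c_[xs,ys],0.004 if n[0]=="s" else 0.003,cal)[:,:2]*1000
            c,sz,a=cv2.minAreaRect(P.astype(np.float32))
            if sz[0]<sz[1]: sz=sz[::-1];a+=90
            a=(a+90)%180-90
            e=Ro.from_euler('z',a,degrees=True).as_matrix()[:2,:2]
            vx,vy=cv2.fitLine(P.astype(np.float32),cv2.DIST_L2,0,.01,.01)[:2].ravel()
            print(n,round(r["p"],2),np.round(r["box"]),"ctr",np.round(c,1),"size",np.round(sz,1),"yaw",round(a,1),"fit",round(np.degrees(np.arctan(vy/vx)),1))
            cs,_=cv2.findContours(m,0,2);cv2.drawContours(im,cs,-1,(255,0,0),1)
    save(tag,im)
E
python3 - <<'E'
from h import *
s=state();print(s["ee_pos"],s["qvel"])
save("w1raw",grab_frame("wrist"))
look(["spanner_long","rest_long","spanner_medium","rest_medium"],"w1")
E
```

```text
[ 0.49895726 -0.30211416  0.23124134] [-0.01490899 -0.00237855  0.00222142  0.00048881 -0.0009812   0.00171036]
rest_long 0.82 [363. 217.  63. 136.] ctr [ 444.1 -392.9] size [155.1  60.7] yaw 9.3 fit 8.7
spanner_medium 0.76 [159. 203.  41. 143.] ctr [ 459. -169.] size [164.8  26.5] yaw -12.1 fit -12.3
rest_medium 0.86 [224.  41.  79.  82.] ctr [ 628.8 -244.6] size [76.5 60.9] yaw -15.4 fit -29.6
rest_medium 0.21 [159. 203.  41. 139.] ctr [ 458.4 -168.6] size [163.7  26.7] yaw -12.2 fit -12.2
```

View pics/w1.png

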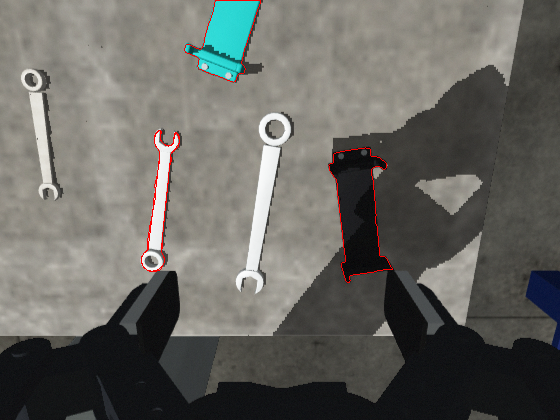

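The wrist picture shows the medium spanner at (159,203), the short at (42,135), the long at (263,205) with its ring at (275,130), the long black rest at (363,217), and the turquoise look-alike at (225,40). The choice holds. I'll threshold the long spanner and fit the rest model to its mask.

```bash
cat >> h.py <<'E'
from scipy.optimize import minimize
LEN={"rest_short":(.088,.060),"rest_medium":(.114,.086),"rest_long":(.144,.116)}
def box(x0,x1,y0,y1,z0,z1): return np.array([[x,y,z] for x in(x0,x1) for y in(y0,y1) for z in(z0,z1)])
def sil(n,x,y,yaw,cal,shape=(420,560)):
    L,f=LEN[n];B=[box(-L/2,L/2,-.02,.02,0,.006)]
    for s in(-1,1):
        a,b=s*f/2-.004,s*f/2+.004
        B+=[box(a,b,-.026,.026,.012,.026),box(a,b,-.02,.02,0,.026),box(a,b,.021,.026,.02,.04),box(a,b,-.026,-.021,.02,.04)]
    m=np.zeros(shape,np.uint8);K=np.array(cal["camera_matrix"]);V=np.array(cal["view"])
    Rz=Ro.from_euler('z',yaw).as_matrix()
    for b in B:
        q=(b@Rz.T+[x,y,0])@V[:3,:3].T+V[:3,3];q=q@K.T;q=q[:,:2]/q[:,2:]
        cv2.fillConvexPoly(m,cv2.convexHull((q*16).round().astype(np.int32)),1,shift=4)
    return m
def fitrest(n,mask,cal,x,y,yawdeg):
    def c(v):
        m=sil(n,v[0]/1e3,v[1]/1e3,np.radians(v[2]),cal)>0;return 1-(m&mask).sum()/max(1,(m|mask).sum())
    best=None
    for dx in(-8,0,8):
      for dy in (-8,0,8):
        S=np.array([x+dx,y+dy,yawdeg]);r=minimize(c,S,method="Nelder-Mead",options=dict(initial_simplex=S+np.array([[0,0,0],[8,0,0],[0,8,0],[0,0,6]])))
        if best is None or r.fun<best.fun:best=r
    print(n,"fit",np.round(best.x,1),"IoU",round(1-best.fun,3));return best.x
E
python3 - <<'E'
from h import *
cal=get_calibration("wrist");im=cv2.cvtColor(cv2.imread("pics/w1raw.png"),cv2.COLOR_BGR2RGB)
for n,(u0,u1,v0,v1) in {"long":(230,300,105,300),"med":(135,185,125,275),"short":(15,65,60,205)}.items():
    m=np.zeros((420,560),bool);m[v0:v1,u0:u1]=im[v0:v1,u0:u1].min(2)>165
    m=cv2.morphologyEx(m.astype(np.uint8),cv2.MORPH_OPEN,np.ones((2,2)))
    k,l,st,_=cv2.connectedComponentsWithStats(m);i=1+st[1:,4].argmax();ys,xs=np.nonzero(l==i)
    P=(ray("wrist",np.c_[xs,ys],.004,cal)[:,:2]*1000).astype(np.float32);c,sz,a=cv2.minAreaRect(P)
    if sz[0]<sz[1]: sz=sz[::-1];a+=90
    print(n,np.round(c,1),np.round(sz,1),round((a+90)%180-90,1))
rs=regions_of("wrist","rest_long");fitrest("rest_long",rs[0]["mask"],cal,446,-387,10)
grab_frame("top");ct=get_calibration("top")
for n,g in (("rest_long",(446,-387,10)),("rest_short",(510,57,-12)),("rest_medium",(546,150,-6))):
    fitrest(n,regions_of("top",n)[0]["mask"],ct,*g)
E
```

```text
long [ 453.1 -281.8] [208.7  32.6] -9.9
med [ 471.4 -175. ] [134.4  24.9] -9.5
short [521.2 -56.7] [109.5  19.6] -6.2
rest_long fit [ 449.7 -386.1    9.3] IoU 0.923
rest_long fit [ 438. -395.   10.] IoU 0.0
rest_short fit [510.5  59.1 -12. ] IoU 0.924
rest_medium fit [538. 142.  -6.] IoU 0.0
```

```bash
python3 - <<'E'
from h import *
go([0.453,-0.282,0.06],-9.9)
E
```

```text
shift [-0.0465 -0.0196  0.1713] rot [ 0.     -0.      0.1733]
```

{"fn": "send_rows", "kwargs": {
  "plan": [
    [-0.3,-0.03,-0.013,0.03,0,0,0.11],
    [-0.3,-0.046,-0.02,0.08,0,0,0.173],
    [-0.3,-0.046,-0.02,0.13,0,0,0.173],
    [-0.3,-0.046,-0.02,0.17,0,0,0.173],
    [-0.3,-0.046,-0.02,0.17,0,0,0.173]
  ]
}}

```text
time: 2.7
ee_pos: [0.4489, -0.2777, 0.0544]
eef_rot: [-0.004, 0.996, -0.086, -0.006]
ft_force: [-0.5, 1.2, 0.0]
width: 0.0556
gripper_force: 0.0
```

{"fn": "send_rows", "kwargs": {
  "plan": [
    [-0.3,0,0,0,0,0,0],
    [-0.3,0,0,0,0,0,0]
  ]
}}

```text
time: 2.9
ee_pos: [0.4556, -0.2831, 0.0647]
eef_rot: [0.002, 0.996, -0.086, 0.002]
ft_force: [0.3, 0.2, 0.1]
width: 0.0554
gripper_force: 0.0
```

```bash
python3 - <<'E'
from h import *
go([0.453,-0.282,0.002],-9.9);print(state()["width"],state()["ee_pos"])
im=grab_frame("wrist");save("w2",im[100:])
E
```

```text
shift [-0.003  -0.0008  0.0626] rot [ 0.0027 -0.0047  0.0007]
0.05536990866602242 [ 0.45557054 -0.28307603  0.06465635]
```

View pics/w2.png

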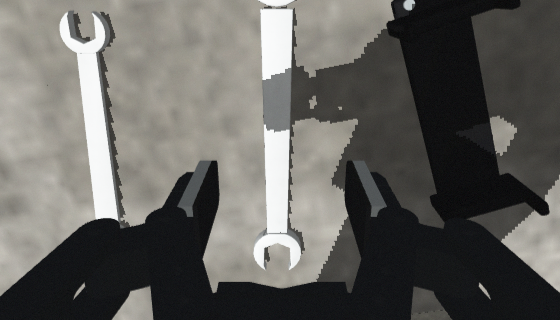

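The crop shows the long spanner centred between the fingers (shank at column 278), with the rest clear at right. I'll descend slowly, because the arm overshoots when moved fast.

{"fn": "send_rows", "kwargs": {
  "plan": [
    [-0.3,0,0,0.015,0,0,0],
    [-0.3,0,0,0.03,0,0,0],
    [-0.3,0,0,0.042,0,0,0],
    [-0.3,0,0,0.05,0,0,0],
    [-0.3,0,0,0.053,0,0,0]
  ]
}}

```text
time: 3.45
ee_pos: [0.4525, -0.2807, 0.0064]
eef_rot: [-0.001, 0.996, -0.086, -0.001]
ft_force: [-0.0, -0.1, 0.2]
width: 0.0553
gripper_force: 0.0
```

{"fn": "send_rows", "kwargs": {
  "plan": [
    [-0.3,0,0,0.001,0,0,0],
    [-0.3,0,0,0.001,0,0,0]
  ]
}}

```text
time: 3.65
ee_pos: [0.4537, -0.2816, 0.0074]
eef_rot: [0.0, 0.996, -0.086, 0.0]
ft_force: [-0.4, 1.0, 0.2]
width: 0.0555
gripper_force: 0.0
```

```bash
python3 - <<'E'
from h import *
go([0.453,-0.282,0.002],-9.9);print(state()["ee_pos"],state()["ft_force"])
E
```

```text
shift [-0.0006  0.0005  0.0054] rot [ 0.0001 -0.0002  0.0006]
[ 0.45371647 -0.28162958  0.00738544] [-0.43550059  1.04438358  0.20559515]
```

{"fn": "send_rows", "kwargs": {
  "plan": [
    [-0.3,0,0,0.003,0,0,0],
    [-0.3,0,0,0.006,0,0,0],
    [0.1,0,0,0.0065,0,0,0],
    [0.3,0,0,0.0065,0,0,0],
    [1,0,0,0.0065,0,0,0]
  ],
  "squeeze": 60
}}

```text
time: 4.15
ee_pos: [0.4536, -0.2814, 0.001]
eef_rot: [-0.0, 0.996, -0.086, 0.0]
ft_force: [-1.7, 2.0, 12.2]
width: 0.0169
gripper_force: 32.8
```

{"fn": "send_rows", "kwargs": {
  "plan": [
    [1,0,0,0,0,0,0],
    [1,0,0,0,0,0,0],
    [1,0,0,0,0,0,0],
    [1,0,0,0,0,0,0]
  ]
}}

```text
time: 4.55
ee_pos: [0.4538, -0.2816, 0.0012]
eef_rot: [0.0, 0.996, -0.086, 0.0]
ft_force: [0.4, 0.4, 2.9]
width: 0.0158
gripper_force: 59.0
```

```bash
python3 - <<'E'
from h import *
s=state();print(s["ee_pos"],s["ft_force"],s["width"],s["gripper_force"])
E
```

```text
[ 0.45375851 -0.28163929  0.00116318] [0.42055474 0.42344573 2.8621794 ] 0.015797359784030053 58.98456037044525
```

{"fn": "send_rows", "kwargs": {
  "plan": [
    [1,0,0,-0.01,0,0,0],
    [1,0,0,-0.025,0,0,0],
    [1,0,0,-0.045,0,0,0],
    [1,0,0,-0.06,0,0,0],
    [1,0,0,-0.07,0,0,0]
  ]
}}

```text
time: 5.05
ee_pos: [0.4543, -0.2821, 0.0731]
eef_rot: [0.001, 0.996, -0.086, 0.001]
ft_force: [-0.8, 0.2, -1.5]
width: 0.0156
gripper_force: 58.9
```

```bash
python3 - <<'E'
from h import *
s=state();print(s["ee_pos"],s["ft_force"],s["width"],s["gripper_force"])
go([0.4497,-0.3861,0.075],9.3)
E
```

```text
[ 0.45427793 -0.28211314  0.07311022] [-0.82119054  0.1516947  -1.48295146] 0.015625047944480976 58.88938844203949
shift [ 0.0133  0.1032 -0.0017] rot [ 0.0019 -0.0022 -0.3345]
```

{"fn": "send_rows", "kwargs": {
  "plan": [
    [1,0.003,0.02,-0.003,0,0,-0.06],
    [1,0.006,0.045,-0.004,0,0,-0.13],
    [1,0.009,0.07,-0.004,0,0,-0.21],
    [1,0.012,0.09,-0.004,0,0,-0.28],
    [1,0.0133,0.1,-0.004,0,0,-0.32]
  ]
}}

```text
time: 5.55
ee_pos: [0.4493, -0.3839, 0.0752]
eef_rot: [0.0, 0.997, 0.074, 0.0]
ft_force: [0.6, 0.9, -1.3]
width: 0.0157
gripper_force: 58.9
```

{"fn": "send_rows", "kwargs": {
  "plan": [
    [1,0,0.003,0,0,0,-0.0145],
    [1,0,0.003,0,0,0,-0.0145],
    [1,0,0.003,0,0,0,-0.0145]
  ]
}}

```text
time: 5.85
ee_pos: [0.4499, -0.3845, 0.0747]
eef_rot: [-0.0, 0.997, 0.081, -0.0]
ft_force: [0.2, -0.0, -1.2]
width: 0.0159
gripper_force: 58.9
```

```bash
python3 - <<'E'
from h import *
s=state();print(s["ee_pos"],s["ft_force"],s["width"],s["gripper_force"])
go([0.4497,-0.3861,0.029],9.3)
cal=get_calibration("wrist");im=grab_frame("wrist")
m=sil("rest_long",.4497,-.3861,np.radians(9.3),cal)
cs,_=cv2.findContours(m,0,2);cv2.drawContours(im,cs,-1,(255,0,0),1)
save("w3",im)
r=regions_of("wrist","rest_long");print([(round(q["p"],2),np.round(q["box"])) for q in r])
E
```

```text
[ 0.44989839 -0.38453902  0.07465432] [ 0.24158871 -0.00361987 -1.21118485] 0.015888815058930205 58.9404559135437
shift [-0.0004  0.0015  0.0457] rot [-0.0007  0.0002 -0.0002]
[(0.6, array([284., 217., 106., 226.]))]
```

View pics/w3.png

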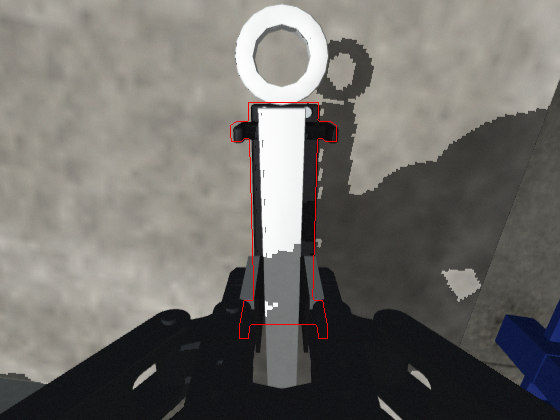

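The model outline (red) sits on the rest's fork at (284,130), and the spanner shank (columns 258–303) lies centred between the horns. I'll lower it now.

{"fn": "send_rows", "kwargs": {
  "plan": [
    [1,0,0.0015,0.01,0,0,0],
    [1,0,0.0015,0.022,0,0,0],
    [1,0,0.0015,0.032,0,0,0],
    [1,0,0.0015,0.04,0,0,0],
    [1,0,0.0015,0.043,0,0,0]
  ]
}}

```text
time: 6.45
ee_pos: [0.4494, -0.3858, 0.0298]
eef_rot: [-0.001, 0.997, 0.081, -0.001]
ft_force: [0.3, 0.5, -0.9]
width: 0.0156
gripper_force: 58.9
```

{"fn": "send_rows", "kwargs": {
  "plan": [
    [1,0,0,0.001,0,0,0],
    [1,0,0,0.002,0,0,0],
    [1,0,0,0.003,0,0,0],
    [1,0,0,0.004,0,0,0]
  ]
}}

```text
time: 6.85
ee_pos: [0.4505, -0.3871, 0.0283]
eef_rot: [0.0, 0.997, 0.081, 0.0]
ft_force: [-0.1, -0.6, -2.1]
width: 0.0158
gripper_force: 58.9
```

```bash
python3 - <<'E'
from h import *
s=state();print(s["ee_pos"],s["ft_force"],s["torque"],s["width"],s["gripper_force"])
E
```

```text
[ 0.45048184 -0.38708255  0.02832063] [-0.10985283 -0.59394007 -2.07560793] [0.02662106 0.01523206 0.03676029] 0.01579215780598215 58.93651485443115
```

{"fn": "send_rows", "kwargs": {
  "plan": [
    [1,0,0,0.001,0,0,0],
    [1,0,0,0.002,0,0,0],
    [1,0,0,0.002,0,0,0]
  ]
}}

```text
time: 7.15
ee_pos: [0.4502, -0.3868, 0.0258]
eef_rot: [0.0, 0.997, 0.081, 0.0]
ft_force: [0.1, -0.4, -1.4]
width: 0.0159
gripper_force: 59.0
```

{"fn": "send_rows", "kwargs": {
  "plan": [
    [0.4,0,0,0,0,0,0],
    [0,0,0,0,0,0,0],
    [-0.3,0,0,0,0,0,0],
    [-0.3,0,0,0,0,0,0],
    [-0.3,0,0,0,0,0,0]
  ]
}}

```text
time: 7.65
ee_pos: [0.4503, -0.3868, 0.0259]
eef_rot: [0.0, 0.997, 0.081, 0.0]
ft_force: [0.3, -0.5, 0.0]
width: 0.0557
gripper_force: 0.0
```

{"fn": "send_rows", "kwargs": {
  "plan": [
    [-0.3,0,0,-0.015,0,0,0],
    [-0.3,0,0,-0.04,0,0,0],
    [-0.3,0,0,-0.08,0,0,0],
    [-0.3,0,0,-0.12,0,0,0],
    [-0.3,0,0,-0.16,0,0,0]
  ]
}}

```text
time: 8.15
ee_pos: [0.4501, -0.3867, 0.1886]
eef_rot: [0.0, 0.997, 0.081, 0.0]
ft_force: [-0.1, -0.8, 0.1]
width: 0.0555
gripper_force: 0.0
```

```bash
python3 - <<'E'
from h import *
s=state();print(s["ee_pos"],s["ft_force"],s["width"],s["gripper_force"])
go([0.52,-0.14,0.22],-11)
save("w4",grab_frame("wrist"))
for r in regions_of("wrist","spanner_long"):
    ys,xs=np.nonzero(r["mask"]);P=(ray("wrist",np.c_[xs,ys],.031)[:,:2]*1000).astype(np.float32);print(r["p"],cv2.minAreaRect(P))
E
```

```text
[ 0.45014407 -0.38665498  0.18860509] [-0.1165871  -0.76906342  0.06052654] 0.055501715516465114 0.0
shift [ 0.1088 -0.2321 -0.0315] rot [ 0.0008 -0.0007  0.3543]
0.75 ((454.715576171875, -391.9200134277344), (211.68826293945312, 32.73221206665039), 9.299863815307617)
```

View pics/w4.png

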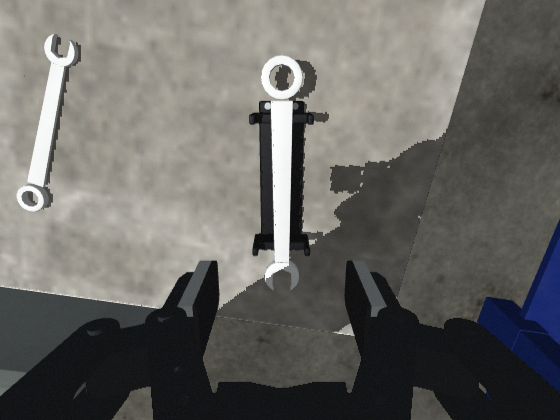

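The long spanner lies in both forks (ring at (282,77), jaw at (282,275), rest at (281,180)). Next I'll look at the other two rests and the short spanner.

```bash
python3 - <<'E'
from h import *
go([0.57,0.05,0.29],0)
E
```

```text
shift [ 0.1872 -0.414  -0.0982] rot [ 0.0118 -0.0091  0.1624]
```

{"fn": "send_rows", "kwargs": {
  "plan": [
    [-0.3,0.018,-0.04,-0.01,0,0,0.03],
    [-0.3,0.036,-0.085,-0.02,0,0,0.06],
    [-0.3,0.054,-0.13,-0.03,0,0,0.09],
    [-0.3,0.072,-0.175,-0.04,0,0,0.12],
    [-0.3,0.09,-0.22,-0.05,0,0,0.16]
  ]
}}

```text
time: 8.75
ee_pos: [0.5034, -0.1532, 0.2367]
eef_rot: [0.0, 1.0, 0.0, 0.0]
ft_force: [0.8, -0.1, -0.3]
width: 0.0557
gripper_force: 0.0
```

```bash
python3 - <<'E'
from h import *
go([0.57,0.05,0.29],0)
E
```

```text
shift [ 0.0667 -0.2032 -0.0533] rot [ 0.0002 -0.0008  0.0003]
```

{"fn": "send_rows", "kwargs": {
  "plan": [
    [-0.3,0.016,-0.045,-0.012,0,0,0],
    [-0.3,0.032,-0.09,-0.024,0,0,0],
    [-0.3,0.048,-0.135,-0.036,0,0,0],
    [-0.3,0.06,-0.18,-0.048,0,0,0],
    [-0.3,0.066,-0.2,-0.053,0,0,0]
  ]
}}

```text
time: 9.25
ee_pos: [0.5696, 0.0486, 0.2909]
eef_rot: [-0.0, 1.0, 0.003, 0.001]
ft_force: [0.4, -0.9, 0.2]
width: 0.0555
gripper_force: 0.0
```

{"fn": "send_rows", "kwargs": {
  "plan": [
    [-0.3,0,0,0,0,0,0],
    [-0.3,0,0,0,0,0,0],
    [-0.3,0,0,0,0,0,0],
    [-0.3,0,0,0,0,0,0]
  ]
}}

```text
time: 9.65
ee_pos: [0.5686, 0.0439, 0.2883]
eef_rot: [0.0, 1.0, 0.0, -0.0]
ft_force: [-0.2, 0.1, 0.1]
width: 0.0553
gripper_force: 0.0
```

```bash
python3 - <<'E'
from h import *
look(["spanner_short","spanner_medium"],"x")
cal=get_calibration("wrist");im=grab_frame("wrist")
save("w5raw",im)
for n,g in (("rest_short",(507,57,-12)),("rest_medium",(546,150,-6))):
  for r in regions_of("wrist",n)[:2]:
    if r["p"]<.5: continue
    print(n,round(r["p"],2),np.round(r["box"]))
    f=fitrest(n,r["mask"],cal,*g)
    cs,_=cv2.findContours(sil(n,f[0]/1e3,f[1]/1e3,np.radians(f[2]),cal),0,2);cv2.drawContours(im,cs,-1,(255,0,0),1)
save("w5",im);print(RT()[1])
E
```

```text
spanner_short 0.72 [363. 188.  29. 104.] ctr [534.  -56.2] size [132.6  21.6] yaw -3.8 fit -3.9
spanner_medium 0.66 [446. 241.  59. 116.] ctr [ 459.5 -169.3] size [164.2  28. ] yaw -11.9 fit -12.3
rest_short 0.75 [272. 206.  52.  70.]
rest_short fit [509.5  55.8 -13.5] IoU 0.912
rest_medium 0.94 [190. 176.  56.  90.]
rest_medium fit [546.  149.6  -7.7] IoU 0.922
rest_medium 0.84 [533.  92.  54. 107.]
rest_medium fit [538. 142.  -6.] IoU 0.0
[0.56894036 0.04466183 0.28874412]
```

View pics/w5.png

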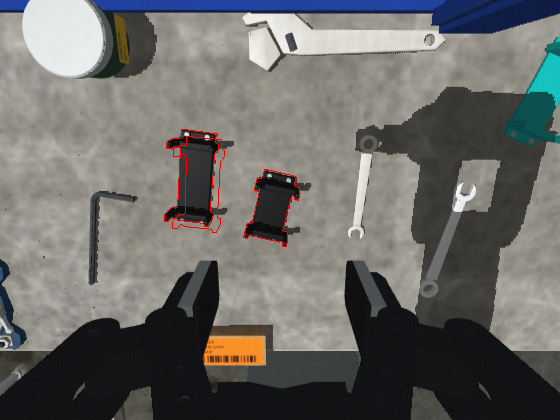

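The picture shows the short spanner at (360,188), the medium rest at (192,180), the short rest at (272,206) and the hex key at (100,235), with the model outlines fitting both black rests. The offset outline is the rejected turquoise mask. Next I'll fetch the medium spanner.

```bash
python3 - <<'E'
from h import *
go([0.459,-0.169,0.07],-12.1)
E
```

```text
shift [-0.1103  0.2135  0.2188] rot [0.000e+00 1.000e-04 2.128e-01]
```

{"fn": "send_rows", "kwargs": {
  "plan": [
    [-0.3,-0.015,0.03,0.03,0,0,0.04],
    [-0.3,-0.03,0.06,0.06,0,0,0.08],
    [-0.3,-0.045,0.09,0.09,0,0,0.12],
    [-0.3,-0.06,0.12,0.12,0,0,0.16],
    [-0.3,-0.075,0.15,0.14,0,0,0.21]
  ]
}}

```text
time: 10.45
ee_pos: [0.4926, -0.1058, 0.1464]
eef_rot: [-0.0, 0.995, -0.105, -0.001]
ft_force: [0.9, -0.4, 0.7]
width: 0.0559
gripper_force: 0.0
```

```bash
python3 - <<'E'
from h import *
go([0.459,-0.169,0.07],-12.1)
E
```

```text
shift [-0.0195  0.0688  0.0764] rot [-0.0003  0.0024  0.0018]
```

{"fn": "send_rows", "kwargs": {
  "plan": [
    [-0.3,-0.005,0.02,0.02,0,0,0],
    [-0.3,-0.01,0.04,0.045,0,0,0],
    [-0.3,-0.015,0.058,0.065,0,0,0],
    [-0.3,-0.0195,0.068,0.076,0,0,0],
    [-0.3,-0.0195,0.068,0.078,0,0,0]
  ]
}}

```text
time: 10.95
ee_pos: [0.4598, -0.1678, 0.0693]
eef_rot: [-0.001, 0.995, -0.105, -0.001]
ft_force: [0.3, 0.3, 0.3]
width: 0.0554
gripper_force: 0.0
```

{"fn": "send_rows", "kwargs": {
  "plan": [
    [-0.3,0,0,0,0,0,0],
    [-0.3,0,0,0,0,0,0],
    [-0.3,0,0,0,0,0,0]
  ]
}}

```text
time: 11.25
ee_pos: [0.4624, -0.1675, 0.0721]
eef_rot: [0.0, 0.995, -0.103, 0.001]
ft_force: [0.2, -0.2, 0.2]
width: 0.0554
gripper_force: 0.0
```

```bash
python3 - <<'E'
from h import *
go([0.459,-0.169,0.0015],-12.1)
im=grab_frame("wrist");save("w6",im)
E
```

```text
shift [-0.0032  0.0021  0.0706] rot [ 0.0005 -0.0023  0.0046]
```

View pics/w6.png

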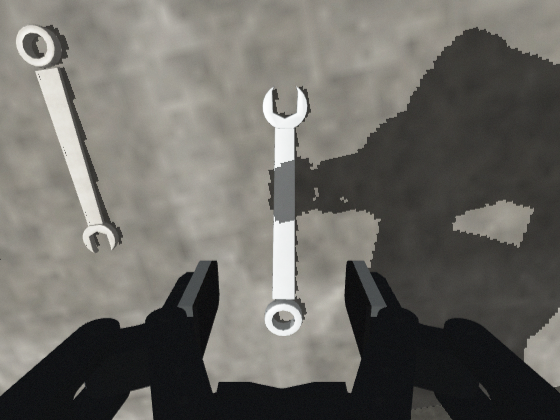

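The medium spanner is straight between the fingers (shank at column 284, ring at (284,317)). I'll lower and grip.

{"fn": "send_rows", "kwargs": {
  "plan": [
    [-0.3,-0.002,0.001,0.018,0,0,0.003],
    [-0.3,-0.003,0.002,0.035,0,0,0.004],
    [-0.3,-0.003,0.002,0.05,0,0,0.004],
    [-0.3,-0.003,0.002,0.06,0,0,0.004],
    [-0.3,-0.003,0.002,0.064,0,0,0.004]
  ]
}}

```text
time: 11.8
ee_pos: [0.4576, -0.1685, 0.0061]
eef_rot: [-0.0, 0.994, -0.105, -0.001]
ft_force: [-0.9, 1.1, 0.1]
width: 0.0556
gripper_force: 0.0
```

{"fn": "send_rows", "kwargs": {
  "plan": [
    [-0.3,0,0,0,0,0,0],
    [-0.3,0,0,0,0,0,0],
    [-0.3,0,0,0,0,0,0]
  ]
}}

```text
time: 12.1
ee_pos: [0.4586, -0.1693, 0.0077]
eef_rot: [0.0, 0.994, -0.106, 0.001]
ft_force: [-0.2, 0.2, -0.9]
width: 0.0559
gripper_force: 0.0
```

```bash
python3 - <<'E'
from h import *
go([0.459,-0.169,0.0012],-12.1)
E
```

```text
shift [ 0.0003 -0.0004  0.0065] rot [ 0.0005 -0.0017 -0.0004]
```

{"fn": "send_rows", "kwargs": {
  "plan": [
    [-0.3,0,0,0.003,0,0,0],
    [-0.3,0,0,0.006,0,0,0],
    [0.1,0,0,0.0063,0,0,0],
    [0.3,0,0,0.0063,0,0,0],
    [1,0,0,0.0063,0,0,0]
  ]
}}

```text
time: 12.6
ee_pos: [0.4579, -0.1689, 0.0005]
eef_rot: [-0.0, 0.994, -0.106, -0.0]
ft_force: [0.5, 4.5, 1.0]
width: 0.0164
gripper_force: 1.2
```

{"fn": "send_rows", "kwargs": {
  "plan": [
    [1,0,0,0,0,0,0],
    [1,0,0,0,0,0,0],
    [1,0,0,0,0,0,0],
    [1,0,0,0,0,0,0]
  ]
}}

```text
time: 13.0
ee_pos: [0.4581, -0.1691, 0.0008]
eef_rot: [0.0, 0.994, -0.106, 0.0]
ft_force: [-1.6, 1.0, 2.6]
width: 0.0129
gripper_force: 58.8
```

{"fn": "send_rows", "kwargs": {
  "plan": [
    [1,0,0,-0.01,0,0,0],
    [1,0,0,-0.03,0,0,0],
    [1,0,0,-0.06,0,0,0],
    [1,0,0,-0.085,0,0,0],
    [1,0,0,-0.1,0,0,0]
  ]
}}

```text
time: 13.5
ee_pos: [0.4588, -0.1694, 0.1031]
eef_rot: [0.001, 0.994, -0.106, 0.002]
ft_force: [-0.5, -1.0, -0.6]
width: 0.0127
gripper_force: 58.7
```

```bash
python3 - <<'E'
from h import *
s=state();print(s["ee_pos"],s["ft_force"],s["width"],s["gripper_force"])
go([0.546,0.1496,0.1],-7.7)
E
```

```text
[ 0.45880139 -0.16941606  0.10312099] [-0.46719299 -0.99822457 -0.5737493 ] 0.01272437913691682 58.71251106262207
shift [ 0.0182 -0.3302  0.0029] rot [ 0.0011 -0.0032 -0.0773]
```

{"fn": "send_rows", "kwargs": {
  "plan": [
    [1,0.002,-0.03,0,0,0,-0.01],
    [1,0.005,-0.07,0,0,0,-0.02],
    [1,0.007,-0.115,0,0,0,-0.03],
    [1,0.009,-0.16,0,0,0,-0.04],
    [1,0.011,-0.205,0,0,0,-0.05]
  ]
}}

```text
time: 14.0
ee_pos: [0.5115, 0.0309, 0.1003]
eef_rot: [0.0, 0.997, -0.081, -0.0]
ft_force: [0.6, -0.7, -0.7]
width: 0.013
gripper_force: 58.8
```

{"fn": "send_rows", "kwargs": {
  "plan": [
    [1,0.001,-0.04,0,0,0,-0.01],
    [1,0.003,-0.075,0,0,0,-0.02],
    [1,0.005,-0.1,0,0,0,-0.027],
    [1,0.007,-0.118,0,0,0,-0.027],
    [1,0.007,-0.123,0,0,0,-0.027]
  ]
}}

```text
time: 14.5
ee_pos: [0.5382, 0.151, 0.1001]
eef_rot: [-0.0, 0.998, -0.066, -0.0]
ft_force: [-0.3, -0.5, -2.6]
width: 0.0123
gripper_force: 58.8
```

{"fn": "send_rows", "kwargs": {
  "plan": [
    [1,0,0,0.005,0,0,0],
    [1,0,0,0.015,0,0,0],
    [1,0,0,0.02,0,0,0],
    [1,0,0,0.02,0,0,0]
  ]
}}

```text
time: 14.9
ee_pos: [0.5371, 0.1484, 0.0786]
eef_rot: [0.0, 0.998, -0.068, -0.002]
ft_force: [0.1, 0.1, -0.8]
width: 0.0125
gripper_force: 58.8
```

```bash
python3 - <<'E'
from h import *
s=state();print(s["ee_pos"],s["ft_force"],s["width"],s["gripper_force"])
go([0.546,0.1496,0.029],-7.7)
cal=get_calibration("wrist");im=grab_frame("wrist")
m=sil("rest_medium",.546,.1496,np.radians(-7.7),cal)
cs,_=cv2.findContours(m,0,2);cv2.drawContours(im,cs,-1,(255,0,0),1)
save("w7",im)
E
```

```text
[0.53706376 0.14842496 0.07855719] [ 0.0819399   0.1287622  -0.77044447] 0.01246159018414377 58.792871832847595
shift [ 0.0089 -0.0024  0.0495] rot [ 0.001   0.0033 -0.0015]
```

View pics/w7.png

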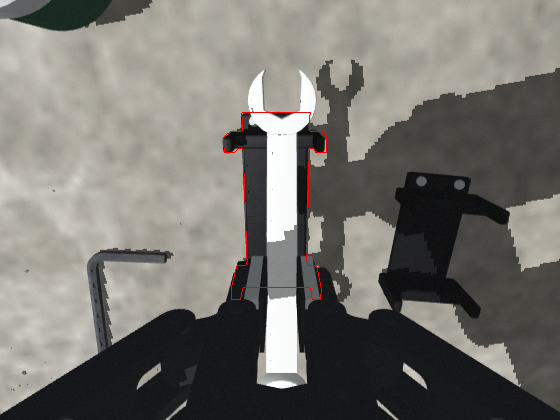

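The model outline matches the medium rest (fork at (275,143)). The spanner needs about 9 mm forward and 2 mm left before it goes down. The hex key at (95,290) is clear of the fingers.

{"fn": "send_rows", "kwargs": {
  "plan": [
    [1,0.003,-0.001,0,0,0,0],
    [1,0.007,-0.002,0.005,0,0,0],
    [1,0.009,-0.0024,0.015,0,0,0],
    [1,0.009,-0.0024,0.025,0,0,0],
    [1,0.009,-0.0024,0.032,0,0,0]
  ]
}}

```text
time: 15.45
ee_pos: [0.5469, 0.1505, 0.0467]
eef_rot: [0.0, 0.998, -0.067, -0.001]
ft_force: [-1.0, 0.4, -1.6]
width: 0.0125
gripper_force: 58.8
```

{"fn": "send_rows", "kwargs": {
  "plan": [
    [1,0,0,0.006,0,0,0],
    [1,0,0,0.01,0,0,0],
    [1,0,0,0.012,0,0,0],
    [1,0,0,0.012,0,0,0]
  ]
}}

```text
time: 15.85
ee_pos: [0.5476, 0.1506, 0.0363]
eef_rot: [0.0, 0.998, -0.067, -0.0]
ft_force: [-0.1, -0.7, -1.2]
width: 0.0128
gripper_force: 58.8
```

```bash
python3 - <<'E'
from h import *
s=state();print(s["ee_pos"],s["ft_force"])
go([0.546,0.1496,0.0255],-7.7)
E
```

```text
[0.54757652 0.150584   0.03630185] [-0.06850494 -0.70863107 -1.24451836]
shift [-0.0014  0.0012  0.0108] rot [ 0.0001  0.0003 -0.0003]
```

{"fn": "send_rows", "kwargs": {
  "plan": [
    [1,-0.001,0.001,0.003,0,0,0],
    [1,-0.001,0.001,0.006,0,0,0],
    [1,-0.001,0.001,0.0085,0,0,0],
    [1,-0.001,0.001,0.0105,0,0,0],
    [1,-0.001,0.001,0.0105,0,0,0]
  ]
}}

```text
time: 16.35
ee_pos: [0.5465, 0.1497, 0.0258]
eef_rot: [0.0, 0.998, -0.067, -0.0]
ft_force: [0.2, 0.2, -0.7]
width: 0.0131
gripper_force: 58.8
```

{"fn": "send_rows", "kwargs": {
  "plan": [
    [0.4,0,0,0,0,0,0],
    [0,0,0,0,0,0,0],
    [-0.3,0,0,0,0,0,0],
    [-0.3,0,0,0,0,0,0],
    [-0.3,0,0,0,0,0,0]
  ]
}}

```text
time: 16.85
ee_pos: [0.5467, 0.1498, 0.0261]
eef_rot: [-0.0, 0.998, -0.067, 0.0]
ft_force: [-0.2, -0.8, 0.2]
width: 0.0555
gripper_force: 0.0
```

{"fn": "send_rows", "kwargs": {
  "plan": [
    [-0.3,0,0,-0.015,0,0,0],
    [-0.3,0,0,-0.04,0,0,0],
    [-0.3,0,0,-0.08,0,0,0],
    [-0.3,0,0,-0.12,0,0,0],
    [-0.3,0,0,-0.16,0,0,0]
  ]
}}

```text
time: 17.35
ee_pos: [0.5464, 0.1498, 0.1888]
eef_rot: [-0.0, 0.998, -0.067, 0.001]
ft_force: [0.4, 0.0, -1.5]
width: 0.0557
gripper_force: 0.0
```

```bash
python3 - <<'E'
from h import *
s=state();print(s["ee_pos"],s["ft_force"],s["width"],s["gripper_force"])
go([0.534,-0.0562,0.07],-3.8)
save("w8",grab_frame("wrist"))
E
```

```text
[0.5464465  0.14975268 0.18882215] [ 0.4383683   0.04516486 -1.4761812 ] 0.05568746430016784 0.0
shift [0.0152 0.2058 0.1188] rot [-0.0003 -0.0011 -0.0684]
```

View pics/w8.png

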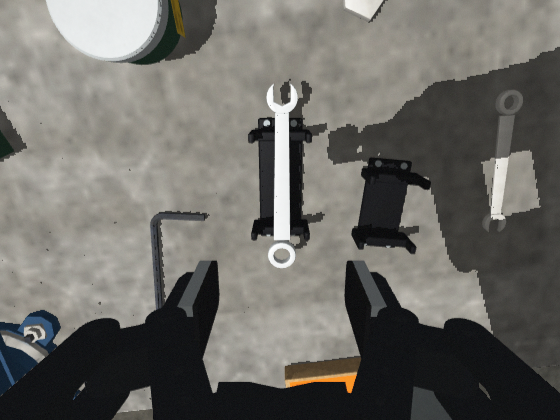

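The medium spanner lies in both forks, centred (jaw at (282,96), ring at (282,256), rest at (281,180)). The short spanner at (503,160) is next.

{"fn": "send_rows", "kwargs": {
  "plan": [
    [-0.3,0.002,0.03,0.005,0,0,-0.015],
    [-0.3,0.005,0.07,0.02,0,0,-0.03],
    [-0.3,0.008,0.115,0.04,0,0,-0.05],
    [-0.3,0.012,0.155,0.065,0,0,-0.068],
    [-0.3,0.015,0.19,0.09,0,0,-0.068]
  ]
}}

```text
time: 17.9
ee_pos: [0.5363, -0.0425, 0.0968]
eef_rot: [0.0, 0.999, -0.033, 0.001]
ft_force: [0.0, -0.1, -0.7]
width: 0.0552
gripper_force: 0.0
```

{"fn": "send_rows", "kwargs": {
  "plan": [
    [-0.3,0,0.012,0.018,0,0,0],
    [-0.3,0,0.0155,0.026,0,0,0],
    [-0.3,0,0.0155,0.028,0,0,0],
    [-0.3,0,0.0155,0.028,0,0,0],
    [-0.3,0,0.0155,0.028,0,0,0]
  ]
}}

```text
time: 18.4
ee_pos: [0.5359, -0.0553, 0.0695]
eef_rot: [0.0, 0.999, -0.033, 0.001]
ft_force: [0.5, -0.7, -0.0]
width: 0.056
gripper_force: 0.0
```

```bash
python3 - <<'E'
from h import *
look(["spanner_short"],"w9")
print(state()["ee_pos"])
go([0.534,-0.0562,0.0012],-3.8)
E
```

```text
spanner_short 0.75 [283. 220.  38. 199.] ctr [532.7 -55.9] size [132.9  20.9] yaw -4.2 fit -3.9
[ 0.53579751 -0.05540738  0.06928353]
shift [-0.0019  0.0009  0.0681] rot [ 0.0003 -0.0021  0.0009]
```

View pics/w9.png

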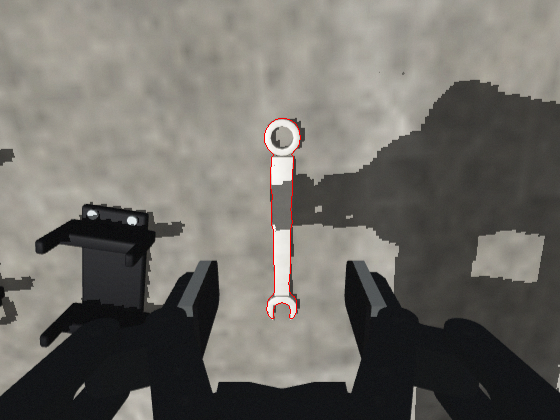

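The short spanner (ring (282,137), jaw (282,307)) is centred between the fingers. I'll lower and grip.

{"fn": "send_rows", "kwargs": {
  "plan": [
    [-0.3,-0.002,0.001,0.018,0,0,0],
    [-0.3,-0.0025,0.001,0.035,0,0,0],
    [-0.3,-0.0025,0.001,0.05,0,0,0],
    [-0.3,-0.0025,0.001,0.058,0,0,0],
    [-0.3,-0.0025,0.001,0.062,0,0,0]
  ]
}}

```text
time: 19.0
ee_pos: [0.532, -0.0566, 0.0052]
eef_rot: [-0.0, 0.999, -0.033, -0.001]
ft_force: [-0.4, 0.6, 0.1]
width: 0.0556
gripper_force: 0.0
```

{"fn": "send_rows", "kwargs": {
  "plan": [
    [-0.3,0,0,0,0,0,0],
    [-0.3,0,0,0,0,0,0],
    [-0.3,0,0,0,0,0,0]
  ]
}}

```text
time: 19.3
ee_pos: [0.5331, -0.0571, 0.0069]
eef_rot: [0.0, 0.999, -0.033, 0.001]
ft_force: [-0.1, -0.2, 0.1]
width: 0.0556
gripper_force: 0.0
```

```bash
python3 - <<'E'
from h import *
go([0.533,-0.056,0.0012],-3.9)
E
```

```text
shift [-0.0002 -0.001   0.0057] rot [ 0.0003 -0.0016  0.0013]
```

{"fn": "send_rows", "kwargs": {
  "plan": [
    [-0.3,0,-0.001,0.003,0,0,0],
    [-0.3,0,-0.001,0.0055,0,0,0],
    [0.1,0,-0.001,0.0057,0,0,0],
    [0.3,0,-0.001,0.0057,0,0,0],
    [1,0,-0.001,0.0057,0,0,0]
  ]
}}

```text
time: 19.8
ee_pos: [0.5324, -0.0559, 0.0003]
eef_rot: [-0.0, 0.999, -0.033, -0.0]
ft_force: [-0.3, 0.0, 0.3]
width: 0.0167
gripper_force: 0.0
```

{"fn": "send_rows", "kwargs": {
  "plan": [
    [1,0,0,0,0,0,0],
    [1,0,0,0,0,0,0],
    [1,0,0,0,0,0,0],
    [1,0,0,0,0,0,0]
  ]
}}

```text
time: 20.2
ee_pos: [0.5326, -0.0559, 0.0006]
eef_rot: [0.0, 0.999, -0.033, 0.0]
ft_force: [-0.4, -0.3, 1.5]
width: 0.0108
gripper_force: 58.9
```

{"fn": "send_rows", "kwargs": {
  "plan": [
    [1,0,0,-0.01,0,0,0],
    [1,0,0,-0.025,0,0,0],
    [1,0,0,-0.045,0,0,0],
    [1,0,0,-0.06,0,0,0],
    [1,0,0,-0.07,0,0,0]
  ]
}}

```text
time: 20.7
ee_pos: [0.5335, -0.0561, 0.0728]
eef_rot: [0.0, 0.999, -0.033, 0.002]
ft_force: [0.9, -0.0, 0.3]
width: 0.0105
gripper_force: 58.7
```

```bash
python3 - <<'E'
from h import *
s=state();print(s["ee_pos"],s["ft_force"],s["width"],s["gripper_force"])
go([0.5095,0.0558,0.075],-13.5)
E
```

```text
[ 0.53345279 -0.05610144  0.07284472] [ 0.92529517 -0.0367436   0.25354006] 0.010515623548779541 58.65346133708954
shift [-0.0313 -0.1101 -0.0023] rot [ 0.0003 -0.0032  0.1689]
```

{"fn": "send_rows", "kwargs": {
  "plan": [
    [1,-0.007,-0.025,-0.002,0,0,0.04],
    [1,-0.014,-0.05,-0.004,0,0,0.08],
    [1,-0.021,-0.075,-0.004,0,0,0.12],
    [1,-0.027,-0.097,-0.004,0,0,0.15],
    [1,-0.031,-0.11,-0.004,0,0,0.169]
  ]
}}

```text
time: 21.2
ee_pos: [0.5082, 0.0574, 0.0746]
eef_rot: [-0.0, 0.993, -0.117, -0.0]
ft_force: [0.6, -0.2, -0.6]
width: 0.0109
gripper_force: 58.7
```

{"fn": "send_rows", "kwargs": {
  "plan": [
    [1,0,0,0,0,0,0],
    [1,0,0,0,0,0,0],
    [1,0,0,0,0,0,0]
  ]
}}

```text
time: 21.5
ee_pos: [0.509, 0.0553, 0.0745]
eef_rot: [0.0, 0.993, -0.118, 0.0]
ft_force: [-0.2, 0.2, -0.6]
width: 0.0107
gripper_force: 58.7
```

```bash
python3 - <<'E'
from h import *
s=state();print(s["ee_pos"],s["ft_force"],s["width"],s["gripper_force"])
go([0.5095,0.0558,0.03],-13.5)
cal=get_calibration("wrist");im=grab_frame("wrist")
m=sil("rest_short",.5095,.0558,np.radians(-13.5),cal)
cs,_=cv2.findContours(m,0,2);cv2.drawContours(im,cs,-1,(255,0,0),1)
save("w10",im)
E
```

```text
[0.5090085  0.05531275 0.07447773] [-0.18342469  0.15258865 -0.59817513] 0.010746069209773407 58.696521520614624
shift [ 0.0004 -0.0006  0.0445] rot [ 0.0002 -0.0003 -0.0005]
```

View pics/w10.png

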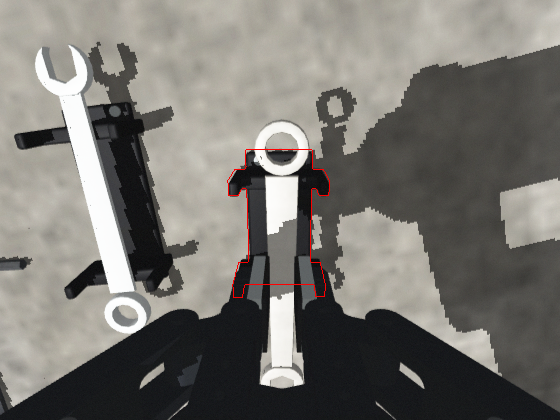

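The outline matches the short rest (fork at (279,180)), and the short spanner is centred between its horns. I'll lower and release.

{"fn": "send_rows", "kwargs": {
  "plan": [
    [1,0,0,0.01,0,0,0],
    [1,0,0,0.022,0,0,0],
    [1,0,0,0.032,0,0,0],
    [1,0,0,0.039,0,0,0],
    [1,0,0,0.042,0,0,0]
  ]
}}

```text
time: 22.05
ee_pos: [0.5077, 0.0559, 0.0306]
eef_rot: [0.0, 0.993, -0.118, -0.001]
ft_force: [-0.5, 0.2, -0.4]
width: 0.0106
gripper_force: 58.7
```

{"fn": "send_rows", "kwargs": {
  "plan": [
    [1,0,0,0.001,0,0,0],
    [1,0,0,0.002,0,0,0],
    [1,0,0,0.003,0,0,0],
    [1,0,0,0.003,0,0,0]
  ]
}}

```text
time: 22.45
ee_pos: [0.509, 0.056, 0.0296]
eef_rot: [-0.0, 0.993, -0.118, 0.0]
ft_force: [-0.5, 0.1, -0.3]
width: 0.0107
gripper_force: 58.7
```

```bash
python3 - <<'E'
from h import *
s=state();print(s["ee_pos"],s["ft_force"])
go([0.5095,0.0558,0.0256],-13.5)
E
```

```text
[0.50902965 0.05600354 0.02960237] [-0.48853812  0.13408988 -0.25679819]
shift [0.0005 0.0001 0.004 ] rot [-0.0002 -0.0006 -0.    ]
```

{"fn": "send_rows", "kwargs": {
  "plan": [
    [1,0,0,0.0015,0,0,0],
    [1,0,0,0.003,0,0,0],
    [1,0,0,0.004,0,0,0],
    [1,0,0,0.004,0,0,0]
  ]
}}

```text
time: 22.85
ee_pos: [0.5088, 0.056, 0.0255]
eef_rot: [0.0, 0.993, -0.118, -0.0]
ft_force: [-1.4, 0.2, 2.3]
width: 0.011
gripper_force: 58.9
```

{"fn": "send_rows", "kwargs": {
  "plan": [
    [0.4,0,0,0,0,0,0],
    [0,0,0,0,0,0,0],
    [-0.2,0,0,0,0,0,0],
    [-0.2,0,0,0,0,0,0],
    [-0.2,0,0,0,0,0,0]
  ]
}}

```text
time: 23.35
ee_pos: [0.5088, 0.056, 0.0253]
eef_rot: [-0.0, 0.993, -0.118, 0.0]
ft_force: [0.4, 0.3, -0.0]
width: 0.0514
gripper_force: 0.0
```

{"fn": "send_rows", "kwargs": {
  "plan": [
    [-0.2,0,0,-0.015,0,0,0],
    [-0.2,0,0,-0.04,0,0,0],
    [-0.2,0,0,-0.08,0,0,0],
    [-0.2,0,0,-0.12,0,0,0],
    [-0.2,0,0,-0.16,0,0,0]
  ]
}}

```text
time: 23.85
ee_pos: [0.5086, 0.056, 0.1881]
eef_rot: [-0.0, 0.993, -0.118, 0.001]
ft_force: [1.5, 0.2, -0.5]
width: 0.051
gripper_force: 0.0
```

{"fn": "send_rows", "kwargs": {
  "plan": [
    [-0.2,0,0,-0.04,0,0,0],
    [-0.2,0,0,-0.06,0,0,0],
    [-0.2,0,0,-0.06,0,0,0],
    [-0.2,0,0,-0.06,0,0,0],
    [-0.2,0,0,-0.06,0,0,0]
  ]
}}

```text
time: 24.35
ee_pos: [0.5078, 0.056, 0.2436]
eef_rot: [0.0, 0.993, -0.118, -0.001]
ft_force: [0.0, -0.2, -0.9]
width: 0.0512
gripper_force: 0.0
```

```bash
python3 - <<'E'
from h import *
s=state();print(s["ee_pos"],s["ft_force"],s["width"],s["gripper_force"])
a=grab_frame("wrist");b=grab_frame("scene")
for n in ("spanner_short","spanner_medium"):
  for r in regions_of("wrist",n)[:1]:
    ys,xs=np.nonzero(r["mask"]);P=(ray("wrist",np.c_[xs,ys],.030)[:,:2]*1000).astype(np.float32);print(n,r["p"],cv2.minAreaRect(P))
b=cv2.resize(b[110:330,180:400],(420,420));save("w11",np.hstack([a[:,:380],b]))
E
```

```text
[0.50782446 0.05599221 0.24362362] [ 0.02645165 -0.1644858  -0.86817859] 0.05121671757183567 0.0
spanner_short 0.61 ((509.72564697265625, 54.38515853881836), (20.45718002319336, 132.20510864257812), 76.45137786865234)
spanner_medium 0.66 ((548.7659301757812, 148.4752197265625), (26.575624465942383, 162.5648651123047), 81.91212463378906)
```

View pics/w11.png

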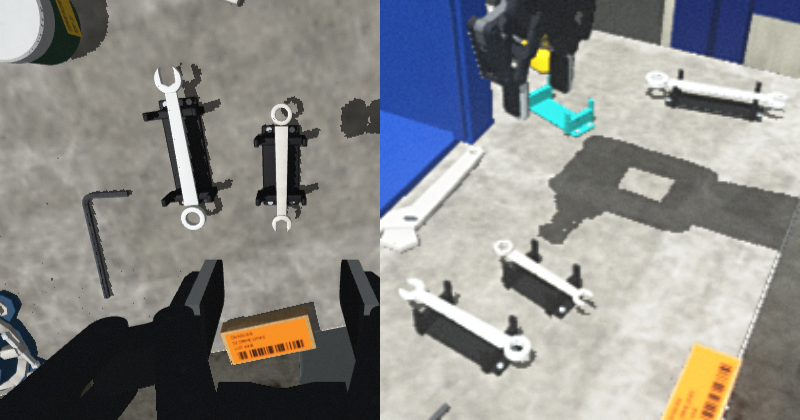

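All three spanners lie level in their own rests: medium at (180,150), short at (281,165), and long in the scene half at (715,90). The hex key at (105,245) is untouched, so I'll hand the job in.

```bash
python3 -c "
from bench import *
print(hand_in())"
```

```text
the job is handed in; nothing more can be done
None
```

All three spanners lie level and centred in the rests of their own size by the last camera check, the hex key was left where it lay, and the job was handed in at about 24 s; the hand-in returned no verdict.

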